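Seat a bamboo section in the V jig and clamp it with the cam lever

TASK

Push the loose bamboo section standing at the mouth of the jig along the board into the V between the two wooden fences and press it firmly home (about 10 N), so that it bears on both fences. Then swing the red-knobbed cam lever round until the cam grips the bamboo firmly, again with about 10 N, and let go with the bamboo still fully home. The thin bamboo cracks at about 25 N; keep it upright, and leave the other things on the bench where they are.

Things in the scene. Friction and masses are not known exactly. Their poses are not given: they have to be found in the camera images.
- blank: The bamboo section to load: a smooth closed yellow-green cylinder, 55 mm tall, about 0.1 kg, standing upright on the board; a darker node ring near its top. As bamboo is, it is not quite round: 54 to 56.4 mm across. Origin: centre of its underside, z up along its axis.
- jig: Fixed plywood board, 18 mm thick, 250 by 270 mm. Origin: on the bench, directly below where the axis of a seated section comes. x points into the V (direction of pushing), y to the left seen that way, z up. The fences stand on it symmetrically about its x axis, each at 35 degrees to it, converging towards +x; a dark pencil line marks that axis before the V.
- home (a point): Point on the board's top face (18 mm above the bench) where the centre of the section's underside lies, to about 1 mm, when it is fully home, touching both fences; axes as the jig's.
- fence_left: Fixed waxed hardwood fence on the left (+y of the jig), a bar 54 mm long, 20 mm thick, 58 mm high on the board; its inner face is one side of the V (70 degrees between the faces). Origin: centre of its underside.
- fence_right: Fixed waxed hardwood fence on the right (-y of the jig), a bar 126 mm long, 20 mm thick, 58 mm high, reaching further out towards the mouth as a lead-in. Origin: centre of its underside.
- clamp: Fixed steel foot of the cam clamp, bolted through slots to the board left of the V's mouth. Origin: on the board's top face, on the lever's pivot axis; axes parallel to the jig's. The pivot lies 34 to 38 mm behind (-x) and 45 to 47 mm left (+y) of home. With the lever open, the cam stands just clear to the left of the section's straight way in.
- cam (a joint): Cam lever about its pivot (rad): 0 swung back (open), grows counter-clockwise seen from above, stop at 2.9. Cam: a leather-faced disc 40 mm across, 12 to 36 mm above the board, 14 mm off the pivot; it meets a seated section somewhere from 2.1 to 2.7. The lever stays where it is left; the stiff pivot takes 2 to 3 N at the knob to turn, a cam grip of 10 N about 2 N more, rising within 2 mm.
- knob (a point): Middle of the upright red knob at the end of the lever, 110 mm from the pivot, 70 mm above the board; the knob is 24 to 26 mm thick and reaches from 50 to 92 mm above the board, over a steel bar 16 mm wide and 10 mm thick. At joint 0 the knob lies 30 degrees counter-clockwise of the jig's +x direction, seen from the pivot.
- done_piece: Bystander: a finished smaller bamboo section, 44 mm across, 55 mm tall, standing loose on the board behind the right fence. Origin: centre of its underside.
- stick_tray: Bystander: red plastic sorting tray with bamboo sticks, 280 by 226 by 45 mm, on the bench to the robot's right. Origin: centre of its underside.
- grinder: Bystander: cordless angle grinder lying on its back, disc up, about 310 mm long, 80 mm high, on the bench to the robot's left. Origin: under its middle.
- flap_disc: Bystander: a spare brown flap disc, 115 mm across, 8 mm thick, lying on the bench at the far right. Origin: centre of its underside.

How it is judged:
By the outcome, as a careful person would: the job done as asked, in the order asked, and still so for the second after the job is handed in, with the robot touching nothing.
It also fails if it takes over 72 s, if anything falls off the work surface, if the arm or the gripper's body presses on something with over 40 N, if the wrist force passes 120 N, or if a joint passes its speed limit or range.

ROBOT

A 7-joint arm with a two-finger parallel gripper is mounted at the origin on the work surface. World frame = base frame: x ahead of the robot, y to its left, z up, the work surface at z = 0. Lengths are in m, angles in rad, forces in N, time in s.
With the tool pointing down it reaches from about 0.35 to 0.9 m from the base axis. Payload 8.1 kg.
Tool frame: the origin (TCP) lies on the front face of the gripper's body, between the roots of the fingers; the fingertips stand 66 mm ahead of it and the grasp point (between the pads) lies 47 mm ahead of it; z points along the fingers, y is the line along which they close (so a half turn about z gives the same grasp; the last joint's range is limited). The gripper opens to 92 mm and grips with 3 to 60 N. Pads are 19 mm wide; open, the fingers measure 130 mm over their backs; the gripper's body (75 mm by 190 mm) begins 47 mm behind the grasp point.
Start: joints at [1.04, 0.434, 0.025, 1.573, -0.012, 1.134, -0.075], TCP at [0.259, -0.569, 0.292] pointing down, gripper open.
Joint ranges: [-2.62, 2.62], [-0.44, 2.09], [-1.27, 1.32], [0.08, 2.57], [-1.32, 4.46], [0.12, 2], [-2.74, 2.74]. Speed limits (rad/s): [2.22, 2.22, 3.01, 3.01, 3.14, 3.14, 3.14].

INTERFACE

Orientations are given as a rotation vector (axis times angle).
In Python, from rig import arm, eyes gives the robot as it stands.
- The arm moves only by the tool servo_tool, never from a script. Its argument "series" is a list of rows, each a list of 6 numbers: the shift along the tool's x, y, z in cm, then the turn, a rotation vector about the tool's x, y, z in degrees. In form: [[dx, dy, dz, rx, ry, rz], ...]. A call has exactly 10 rows; each row shifts and turns the commanded pose from where the row before left it, along the tool's axes as they then stand; what a row does not reach is not made up. A row lasts 1/10 s, in which the tool goes at most 50 mm and 8.59 degrees, less where a joint would pass 70% of its speed; a pose out of reach is approached as far as the arm can. A call is refused whole if a number of a shift passes 5 or a number of a turn 8.59, either way. A call with a gripper value outside its range is refused whole. "gripper" is the finger opening in cm, from 0 to 9.18, set as the call begins (left out, the last holds). The fingers move at their own pace and stop on an object; "squeeze" is the grip in N (left out, the last holds). Time passes only in rows, so rows that do not move let the fingers close, or fill a call up. It gives the time, the measured TCP pose, the force, the opening and the grip force at its end, in the units of the state.
- arm.observe(): the state, without advancing time (a new reading comes with each control period).
- eyes.camera(name): name is "scene" or "top" or "wrist"; returns the picture (400x640x3 uint8, red, green, blue); there is no depth.
- eyes.calibration(name): a dict with "intrinsics" (3x3 intrinsics, pixels), "R" (3x3) and "t" (3): a world point X has camera coordinates R X + t; the wrist camera has in their place "hand_eye" (4x4, takes a point from camera to tool coordinates, whose origin is the TCP and whose axes are the flange's). Camera axes: x right, y down, z forward; pixel columns grow to the right and rows downward; lengths in m; the calibration is good to about 2 mm. The wrist camera is an equidistant fisheye: a pixel r from the principal point sees the ray r / f radians off the axis. A picture is of the moment at which its call begins: read the wrist's pose just before it. calibration takes no time and is no camera call.
- arm.close_job(): hands the job in; it is judged then, once.
The state is a dict: "t": time; "joint_positions": joint angles; "joint_velocities": joint speeds; "joint_torque": joint torques, N m; "tool_pos": TCP position; "orientation": TCP orientation; "force": force on the tool from outside, world axes, zero at the start; "moment": the same for the moment, N m; "gripper_width": finger opening in m; "finger_force": force on a finger pad.
Only numpy, scipy, OpenCV 4.12 (cv2) and the standard library are available. Lean on these libraries where they do the work, as an engineer would, in place of code of your own. Each camera call takes 0.05 s, during which the arm holds its last target. There are 200 camera calls.

## Working session

There is one attempt and no reset: what is moved stays moved. The work goes in short steps, Python scripts to look and compute and a tool call to move; the robot and the scene stay as the last step left them, time stands still between calls to the robot, and variables do not carry over. Pictures are saved under pics/ and viewed, at most 10 in all, crops included, and the job is handed in when it is done.

Besides the shell and the picture viewer there is one more tool, called after "Emit:" by a JSON object that holds its "name" and its "arguments", one argument or row to a line. servo_tool: Moves the arm, as the interface text tells. Its arguments: {"type":"object","properties":{"series":{"type":"array"},"gripper":{"type":"number"},"squeeze":{"type":"number"}},"required":["series"]}

```bash
mkdir -p pics; ls
python3 - <<'E'
from rig import arm, eyes
import cv2,numpy as np
np.set_printoptions(precision=4,suppress=True)
for n in ("scene","top"):
    cv2.imwrite(f"pics/{n}0.png",eyes.camera(n)[:,:,::-1])
    print(n,eyes.calibration(n))
print(eyes.calibration("wrist"))
print(arm.observe())
E
```

```text
pics
scene {'intrinsics': array([[471.1873,   0.    , 312.806 ],
       [  0.    , 471.1873, 198.1687],
       [  0.    ,   0.    ,   1.    ]]), 'R': array([[ 0.7383,  0.6745,  0.0011],
       [ 0.494 , -0.5396, -0.6817],
       [-0.4593,  0.5038, -0.7316]]), 't': array([-0.3965, -0.2151,  1.7643])}
top {'intrinsics': array([[361.6446,   0.    , 317.2281],
       [  0.    , 361.6446, 204.7464],
       [  0.    ,   0.    ,   1.    ]]), 'R': array([[-0.0129, -0.9999, -0.0029],
       [-0.9938,  0.0132, -0.1104],
       [ 0.1104,  0.0015, -0.9939]]), 't': array([0.0109, 0.5228, 1.1883])}
{'intrinsics': array([[309.7069,   0.    , 313.7837],
       [  0.    , 309.7069, 201.286 ],
       [  0.    ,   0.    ,   1.    ]]), 'hand_eye': array([[ 0.0017, -0.9534, -0.3017,  0.0818],
       [ 1.    ,  0.0012,  0.0018, -0.0002],
       [-0.0013, -0.3017,  0.9534, -0.0939],
       [ 0.    ,  0.    ,  0.    ,  1.    ]])}
{'t': 0.1, 'joint_positions': array([ 1.0404,  0.4352,  0.025 ,  1.574 , -0.0116,  1.134 , -0.0751]), 'joint_velocities': array([-0.0001, -0.0011, -0.0007, -0.0027, -0.0003, -0.0008,  0.0001]), 'joint_torque': array([  0.004 , -66.9127,   0.9886, -31.5143,  -0.0604,   0.0375,
         0.0001]), 'tool_pos': array([ 0.2591, -0.5684,  0.2915]), 'orientation': array([-3.0687, -0.6666,  0.0007]), 'force': array([ 0.8534,  0.9735, -0.0446]), 'moment': array([-0.0368,  0.0202, -0.0097]), 'finger_force': 0.0, 'gripper_width': 0.09159797942244473}
```

View pics/scene0.png

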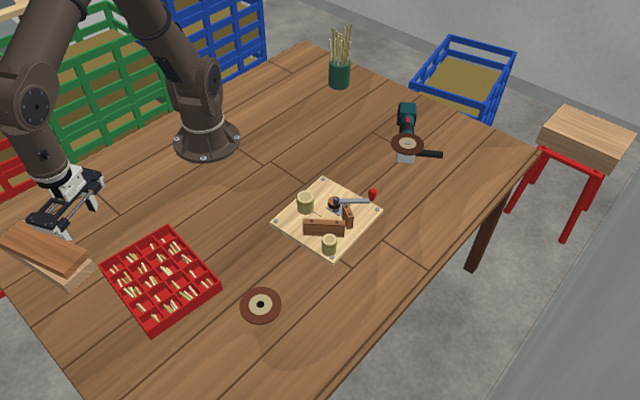

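View pics/top0.png

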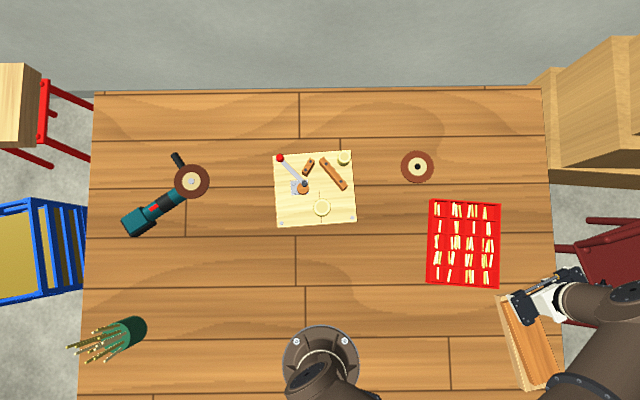

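The scene view shows the board in mid-table, with the blank at (306,202), the knob at (373,194), the fences at (325,227) and (347,215), and the finished piece at (330,244). In the top view the blank is at (321,207), the short fence at (308,166), the long fence at (333,173), the knob at (280,158) and the pivot at (303,187). That is coarse, so I'll move the wrist camera above the jig.

```bash
cat > h.py <<'E'
from rig import arm, eyes
import cv2,numpy as np
from scipy.spatial.transform import Rotation as Ro
np.set_printoptions(precision=4,suppress=True)
def pose(s=None):
    s=s or arm.observe(); return np.array(s["tool_pos"]),Ro.from_rotvec(s["orientation"]).as_matrix()
def ray(name,px,ps=None):
    c=eyes.calibration(name);K=c["intrinsics"];u=np.atleast_2d(px).astype(float)
    x=(u-[K[0,2],K[1,2]])/K[0,0]
    if name=="wrist":
        th=np.linalg.norm(x,axis=1,keepdims=True)
        d=np.hstack([x/np.maximum(th,1e-9)*np.sin(th),np.cos(th)])
        p,R=ps; H=c["hand_eye"]
        return p+R@H[:3,3], d@(R@H[:3,:3]).T
    d=np.hstack([x,np.ones((len(x),1))])
    return -c["R"].T@c["t"], d@c["R"]
def onz(name,px,z,ps=None):
    o,d=ray(name,px,ps); return o+d*((z-o[2])/d[:,2])[:,None]
def meet(a,b):  # two rays (o,d) -> point, gap
    A=np.stack([a[1],-b[1]],1); k=np.linalg.lstsq(A,b[0]-a[0],rcond=None)[0]
    p,q=a[0]+k[0]*a[1],b[0]+k[1]*b[1]; return (p+q)/2,np.linalg.norm(p-q)
E
python3 - <<'E'
from h import *
t=[[321,207],[308,166],[333,173],[280,158],[303,187],[344,157]]
for z in(.073,.018):print(onz("top",t,z)[:,:2])
for a,b in (((321,207),(306,196)),((280,158),(373,193))):
    print(meet([x if i==0 else x[0] for i,x in enumerate(ray("top",a))],[x if i==0 else x[0] for i,x in enumerate(ray("scene",b))]))
print(onz("top",[[273,156],[352,150],[357,221],[277,228]],.018)[:,:2])
p,R=pose();print(p,R)
E
```

```text
[[ 0.5105 -0.0081]
 [ 0.6464  0.0327]
 [ 0.622  -0.049 ]
 [ 0.6745  0.1245]
 [ 0.5769  0.0497]
 [ 0.675  -0.0861]]
[[ 0.5163 -0.0086]
 [ 0.6586  0.0341]
 [ 0.633  -0.0514]
 [ 0.688   0.1303]
 [ 0.5858  0.0519]
 [ 0.6885 -0.0903]]
(array([ 0.512 , -0.0068,  0.0706]), np.float64(0.0035196682306878053))
(array([0.6709, 0.1241, 0.095 ]), np.float64(0.005079367264005985))
[[ 0.6953  0.1545]
 [ 0.7128 -0.1184]
 [ 0.4671 -0.1295]
 [ 0.447   0.1408]]
[ 0.2591 -0.5684  0.2915] [[ 0.9099  0.4148 -0.0007]
 [ 0.4148 -0.9099  0.0012]
 [-0.0001 -0.0014 -1.    ]]
```

Emit:
{"name": "servo_tool", "arguments": {
  "series": [
    [2,-1.4,0,0,0,0],
    [4,-2.9,0,0,0,0],
    [4,-2.9,0,0,0,0],
    [4,-2.9,0,0,0,0],
    [4,-2.9,0,0,0,0],
    [4,-2.9,0,0,0,0],
    [4,-2.9,0,0,0,0],
    [4,-2.9,0,0,0,0],
    [4,-2.9,0,0,0,0],
    [4,-2.9,0,0,0,0]
  ],
  "gripper": 0
}}

```text
t: 1.1
tool_pos: [0.4914, -0.159, 0.2921]
orientation: [3.07, 0.666, -0.0]
force: [1.4, -1.2, -0.1]
gripper_width: 0.0165
finger_force: 0.0
```

Emit:
{"name": "servo_tool", "arguments": {
  "series": [
    [4,-2.9,0,0,0,0],
    [4,-2.9,0,0,0,0],
    [4,-2.9,0,0,0,0],
    [4,-2.9,0,0,0,0],
    [2,-1.4,0,0,0,0],
    [0,0,0,0,0,6],
    [0,0,0,0,0,6],
    [0,0,0,0,0,6],
    [0,0,0,0,0,3.5],
    [0,0,0,0,0,0]
  ]
}}

```text
t: 2.1
tool_pos: [0.6006, 0.0322, 0.2918]
orientation: [3.14, 0.081, -0.001]
force: [0.1, 0.0, -0.3]
gripper_width: 0.0004
finger_force: 0.0
```

Run:
```python
from h import *
p,R=pose(); im=eyes.camera("wrist"); np.savez("w1.npz",p=p,R=R,im=im)
cv2.imwrite("pics/w1.png",im[:,:,::-1]); print(p,R,arm.observe()["t"],arm.observe()["force"])
```

```text
[0.6006 0.0322 0.2918] [[ 0.9987  0.0517 -0.0008]
 [ 0.0517 -0.9987 -0.0003]
 [-0.0008  0.0002 -1.    ]] 2.15 [ 0.9502 -0.803  -0.5508]
```

View pics/w1.png

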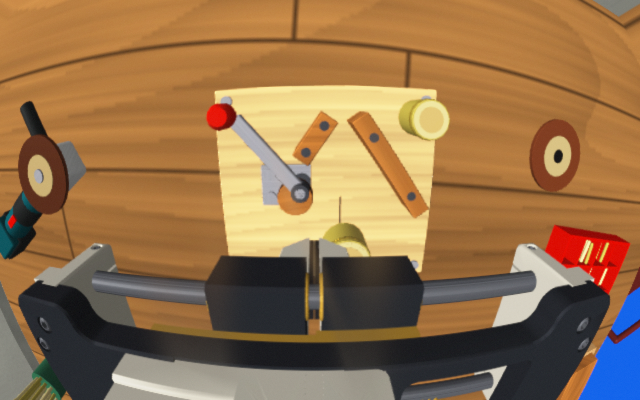

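The wrist view shows the knob at (221,117), pivot nut at (300,193), left fence (300–337, 111–164), right fence (348–428, 111–215) and pencil line (340, 197–222). The blank at (347,240) is partly hidden by the fingers, so I'll back off to see all of it.

Emit:
{"name": "servo_tool", "arguments": {
  "series": [
    [-1,0.5,0,0,0,0],
    [-2,0.5,0,0,0,0],
    [-2,0.5,0,0,0,0],
    [-2,0.5,0,0,0,0],
    [-2,0.5,0,0,0,0],
    [-2,0.5,0,0,0,0],
    [-2,0.5,0,0,0,0],
    [-2,0.3,0,0,0,0],
    [-1,0.2,0,0,0,0],
    [0,0,0,0,0,0]
  ]
}}

```text
t: 3.15
tool_pos: [0.4419, -0.0169, 0.2924]
orientation: [3.14, 0.082, 0.0]
force: [0.6, 0.7, 0.5]
gripper_width: 0.0005
finger_force: 0.0
```

Run:
```python
from h import *
p,R=pose(); im=eyes.camera("wrist"); np.savez("w2.npz",p=p,R=R,im=im)
c=im[20:270,200:460][:,:,::-1]
cv2.imwrite("pics/w2.png",cv2.resize(c,None,fx=2.3,fy=2.3,interpolation=cv2.INTER_CUBIC)); print(p,R)
w=np.load("w1.npz");print(onz("wrist",[[340,197],[340,222]],.018,(w["p"],w["R"])))
```

```text
[ 0.4419 -0.0169  0.2924] [[ 0.9986  0.0523  0.0001]
 [ 0.0523 -0.9986 -0.0005]
 [ 0.      0.0005 -1.    ]]
[[ 0.5734 -0.0025  0.018 ]
 [ 0.5401 -0.0051  0.018 ]]
```

View pics/w2.png

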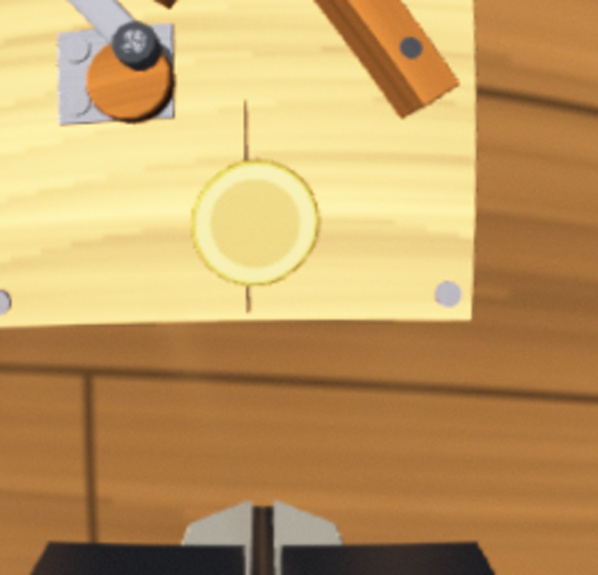

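The crop shows the blank's top circle centred at about (256,222), r≈63. The pencil line runs from (246,100) to (248,310), the pivot nut is at (135,42), the cam disc at (130,78), and the right fence's mouth corner at (403,117). Next I'll compute positions.

Run:
```python
from h import *
w1=np.load("w1.npz");w2=np.load("w2.npz");P1=(w1["p"],w1["R"]);P2=(w2["p"],w2["R"])
f=lambda x,y:[200+x/2.3,20+y/2.3]
pl=onz("wrist",[f(245.5,102),f(246,155),f(248.5,310)],.018,P2);print("pencil",pl)
print("nut z.07",onz("wrist",[f(134,42)],.07,P2),"w1",onz("wrist",[[301,193]],.07,P1))
o,d=ray("wrist",[f(134,42)],P2);o1,d1=ray("wrist",[[301,193]],P1);print("nut meet",meet((o,d[0]),(o1,d1[0])))
print("cam top",onz("wrist",[f(130,79)],.054,P2))
# blank top circle: yellow-green rim -> hough in crop
g=cv2.cvtColor(w2["im"],cv2.COLOR_RGB2GRAY)[20:270,200:460]
g=cv2.resize(g,None,fx=2.3,fy=2.3,interpolation=cv2.INTER_CUBIC)
h=cv2.HoughCircles(g,cv2.HOUGH_GRADIENT,1,40,param1=80,param2=30,minRadius=50,maxRadius=75);print(h)
if h is not None:
    x,y,r=h[0][0]; print("blank",onz("wrist",[f(x,y),f(x-r,y),f(x+r,y)],.073,P2))
    b=ray("wrist",[f(x,y)],P2)
    c=eyes.calibration("top")
# knob
def red(im):
    hs=cv2.cvtColor(im,cv2.COLOR_RGB2HSV);m=((hs[...,0]<6)|(hs[...,0]>174))&(hs[...,1]>190)&(hs[...,2]>120)
    n,l,s,cc=cv2.connectedComponentsWithStats(m.astype(np.uint8));return [(cc[i],s[i]) for i in range(1,n) if s[i,4]>60]
for nm,w,P in(("w1",w1,P1),("w2",w2,P2)):
    for cc,s in red(w["im"]):print(nm,cc,s,onz("wrist",[cc],.11,P))
im=w1["im"][90:230,280:450][:,:,::-1]
cv2.imwrite("pics/f.png",cv2.resize(im,None,fx=4,fy=4,interpolation=cv2.INTER_CUBIC))
```

```text
pencil [[ 0.5736 -0.0021  0.018 ]
 [ 0.5459 -0.0039  0.018 ]
 [ 0.4655 -0.0093  0.018 ]]
nut z.07 [[0.5931 0.0469 0.07  ]] w1 [[0.591  0.0447 0.07  ]]
nut meet (array([0.5922, 0.0453, 0.075 ]), np.float64(0.0013998919515069274))
cam top [[0.5785 0.0507 0.054 ]]
[[[255.5 221.5  63.9]]]
blank [[ 0.5136 -0.0108  0.073 ]
 [ 0.5123  0.017   0.073 ]
 [ 0.5153 -0.0386  0.073 ]]
w1 [217.4222 115.5089] [207 104  22  26 450] [[0.672 0.123 0.11 ]]
w1 [588.1821 252.0748] [ 545  225   85   69 2834] [[ 0.5405 -0.3598  0.11  ]]
w2 [579.9899 200.0412] [ 522  128  118  158 9137] [[ 0.4561 -0.3532  0.11  ]]
```

View pics/f.png

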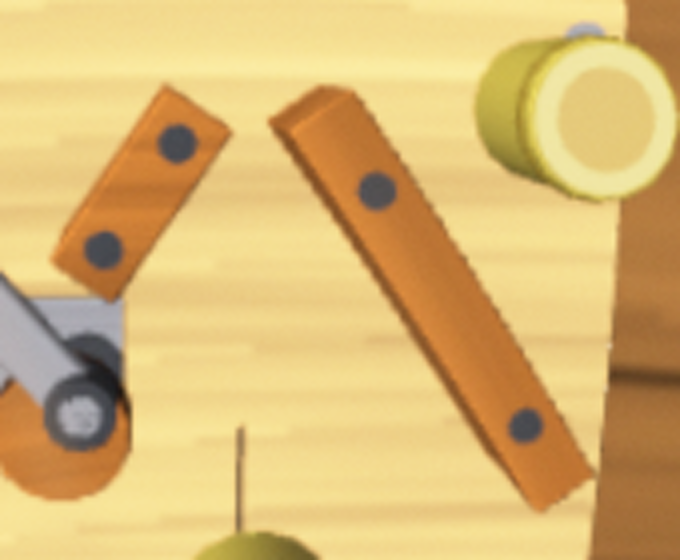

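The enlarged view puts the left fence's inner top edge from (232,132) to (112,300) and the right fence's from (293,131) to (540,512).

Run:
```python
from h import *
w1=np.load("w1.npz");P1=(w1["p"],w1["R"])
f=lambda x,y:[280+x/4,90+y/4]
q=onz("wrist",[f(232,132),f(112,300),f(293,131),f(540,512)],.076,P1)[:,:2];print(q)
L=q[0]-q[1];Rr=q[2]-q[3];L/=np.linalg.norm(L);Rr/=np.linalg.norm(Rr)
aL,aR=[np.degrees(np.arctan2(v[1],v[0])) for v in(L,Rr)];print(aL,aR,"axis",(aL+aR)/2,"V",aR-aL)
nL=np.array([-L[1],L[0]]);nR=np.array([-Rr[1],Rr[0]])
if nL[1]<0:nL=-nL
if nR[1]>0:nR=-nR
r=.0276
h=np.linalg.solve(np.array([nL,nR]),[nL@q[1]-r,nR@q[3]-r]);print("home",h)
th=np.radians(3.6);c,s=np.cos(th),np.sin(th);J=np.array([[c,-s],[s,c]])
print("pivot rel home in jig",J.T@(np.array([.5922,.0453])-h),"blank rel",J.T@(np.array([.5136,-.0108])-h),"pencil",J.T@(np.array([.5459,-.0039])-h),"knob rel pivot",J.T@(np.array([.671,.1235])-[.5922,.0453]))
```

```text
[[ 0.6671  0.0112]
 [ 0.6227  0.0387]
 [ 0.6684 -0.0041]
 [ 0.5709 -0.0823]]
-31.86705918120988 38.76017354034464 axis 3.44655717956738 V 70.62723272155452
home [0.6308 0.0012]
pivot rel home in jig [-0.0358  0.0465] blank rel [-0.1178 -0.0046] pencil [-0.0851  0.0003] knob rel pivot [0.0836 0.0731]
```

Emit:
{"name": "servo_tool", "arguments": {
  "series": [
    [0.4,-0.1,1,0,0,-0.6],
    [0,0,2.5,0,0,0],
    [0,0,3,0,0,0],
    [0,0,3,0,0,0],
    [0,0,3,0,0,0],
    [0,0,3,0,0,0],
    [0,0,2,0,0,0],
    [0,0,1.5,0,0,0],
    [0,0,0.8,0,0,0],
    [0,0,0,0,0,0]
  ],
  "gripper": 1.4
}}

```text
t: 4.2
tool_pos: [0.447, -0.0147, 0.0928]
orientation: [-3.14, -0.1, 0.003]
force: [-0.2, -0.4, -0.3]
gripper_width: 0.0138
finger_force: 0.0
```

```bash
cat >> h.py <<'E'
th=np.radians(3.6);J=np.array([[np.cos(th),-np.sin(th)],[np.sin(th),np.cos(th)]]);home=np.array([.6308,.0012]);pivot=np.array([.5922,.0453])
def rep():
    s=arm.observe();p,R=pose(s);print("t",s["t"],"jig mm",(J.T@(p[:2]-home))*1000,"z",p[2],"yaw",np.degrees(np.arctan2(R[1,0],R[0,0])),"F jig",J.T@np.array(s["force"])[:2],s["force"][2],"grip",s["gripper_width"],"q",s["joint_positions"])
E
python3 -c "
from h import *
rep()"
```

```text
t 4.2 jig mm [-184.4452   -4.3454] z 0.09284178610134666 yaw 3.655928833553323 F jig [-0.2143 -0.3402] -0.34515572633750236 grip 0.013806441477692737 q [ 0.0304  0.455  -0.1497  2.1892  0.1344  0.5078 -1.7291]
```

Emit:
{"name": "servo_tool", "arguments": {
  "series": [
    [0.8,0,0,0,0,0],
    [1,0,0,0,0,0],
    [0.6,0,0,0,0,0],
    [0.4,0,0,0,0,0],
    [0.5,0,0,0,0,0],
    [0.8,-0.05,0,0,0,0],
    [1,-0.1,0,0,0,0],
    [1,-0.1,0,0,0,0],
    [0.7,-0.05,0,0,0,0],
    [0.4,0,0,0,0,0]
  ]
}}

```text
t: 5.2
tool_pos: [0.5197, -0.0072, 0.0942]
orientation: [-3.14, -0.099, -0.001]
force: [-0.6, -0.4, 1.5]
gripper_width: 0.0142
finger_force: 0.2
```

Emit:
{"name": "servo_tool", "arguments": {
  "series": [
    [0.5,0,0,0,0,0],
    [0.8,-0.05,0,0,0,0],
    [0.8,-0.05,0,0,0,0],
    [0.8,0,0,0,0,0],
    [0.8,0,0,0,0,0],
    [0.8,0,0,0,0,0],
    [0.7,0,0,0,0,0],
    [0.5,0,0,0,0,0],
    [0.3,0,0,0,0,0],
    [0,0,0,0,0,0]
  ]
}}

```text
t: 6.2
tool_pos: [0.579, -0.0027, 0.0942]
orientation: [3.14, 0.099, 0.0]
force: [-0.5, -0.0, -0.1]
gripper_width: 0.014
finger_force: 0.0
```

Run:
```python
from h import *
rep(); im=eyes.camera("wrist"); p,R=pose(); np.savez("w3.npz",p=p,R=R,im=im)
cv2.imwrite("pics/w3.png",im[:,:,::-1][0:330,120:520]);
```

```text
t 6.2 jig mm [-51.9849  -0.6626] z 0.09420780080377728 yaw 3.603186357831105 F jig [-0.5096  0.006 ] -0.07372513232564892 grip 0.014033136595841223 q [ 0.011   0.5981 -0.1396  1.8716  0.125   0.68   -1.7099]
```

View pics/w3.png

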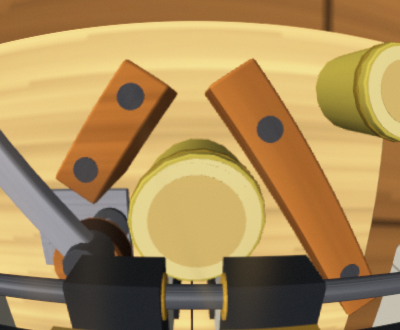

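The blank (top at crop (197,220)) is upright, held by the fingers and centred between the fences. The remaining push is about 15 mm.

Emit:
{"name": "servo_tool", "arguments": {
  "series": [
    [0.2,-0.03,0,0,0,0],
    [0.3,-0.03,0,0,0,0],
    [0.3,0,0,0,0,0],
    [0.2,0,0,0,0,0],
    [0.1,0,0,0,0,0],
    [0.05,0,0,0,0,0],
    [0,0,0,0,0,0],
    [0,0,0,0,0,0],
    [0,0,0,0,0,0],
    [0,0,0,0,0,0]
  ]
}}

```text
t: 7.25
tool_pos: [0.5897, -0.0012, 0.0941]
orientation: [-3.14, -0.099, 0.001]
force: [-4.0, 1.8, 1.0]
gripper_width: 0.014
finger_force: 2.0
```

Emit:
{"name": "servo_tool", "arguments": {
  "series": [
    [0.05,0,0,0,0,0],
    [0.05,0,0,0,0,0],
    [0.05,0,0,0,0,0],
    [0,0,0,0,0,0],
    [0,0,0,0,0,0],
    [0,0,0,0,0,0],
    [0,0,0,0,0,0],
    [0,0,0,0,0,0],
    [0,0,0,0,0,0],
    [0,0,0,0,0,0]
  ]
}}

```text
t: 8.25
tool_pos: [0.5905, -0.0008, 0.0941]
orientation: [-3.14, -0.1, 0.003]
force: [-6.7, 3.1, 3.2]
gripper_width: 0.0139
finger_force: 3.6
```

```bash
python3 -c "
from h import *
rep()"
```

```text
t 8.25 jig mm [-40.3571   0.5728] z 0.09405132497493446 yaw 3.639574124661263 F jig [-6.4444  3.5375] 3.2114426751086094 grip 0.013884038240326173 q [ 0.0083  0.6128 -0.1392  1.8403  0.1235  0.6988 -1.708 ]
```

Force shows the blank bearing on the right fence only (+3.5 N sideways), so I'll ease it left while pressing.

Emit:
{"name": "servo_tool", "arguments": {
  "series": [
    [0,-0.05,0,0,0,0],
    [0,-0.05,0,0,0,0],
    [0,-0.05,0,0,0,0],
    [0,0,0,0,0,0],
    [0,0,0,0,0,0],
    [0,0,0,0,0,0],
    [0,0,0,0,0,0],
    [0,0,0,0,0,0],
    [0,0,0,0,0,0],
    [0,0,0,0,0,0]
  ]
}}

```text
t: 9.25
tool_pos: [0.5914, 0.0002, 0.0942]
orientation: [3.14, 0.099, 0.0]
force: [-3.3, 2.3, -1.3]
gripper_width: 0.0139
finger_force: 1.6
```

```bash
python3 -c "
from h import *
rep()"
```

```text
t 9.25 jig mm [-39.3614   1.4251] z 0.09421807139806852 yaw 3.6001057691241938 F jig [-3.1239  2.5267] -1.272892270769416 grip 0.013875866630673538 q [ 0.006   0.6128 -0.1384  1.8395  0.1239  0.6975 -1.7106]
```

Emit:
{"name": "servo_tool", "arguments": {
  "series": [
    [0.05,-0.05,0,0,0,0],
    [0.05,-0.05,0,0,0,0],
    [0.05,-0.05,0,0,0,0],
    [0,0,0,0,0,0],
    [0,0,0,0,0,0],
    [0,0,0,0,0,0],
    [0,0,0,0,0,0],
    [0,0,0,0,0,0],
    [0,0,0,0,0,0],
    [0,0,0,0,0,0]
  ]
}}

```text
t: 10.25
tool_pos: [0.5926, 0.0013, 0.0941]
orientation: [3.14, 0.098, -0.001]
force: [-5.3, -2.5, -0.3]
gripper_width: 0.0142
finger_force: 2.4
```

```bash
python3 -c "
from h import *
rep()"
```

```text
t 10.25 jig mm [-38.1414   2.5043] z 0.09413120077134882 yaw 3.5816774740492154 F jig [-5.4693 -2.142 ] -0.2925720290364108 grip 0.014219305808120027 q [ 0.0034  0.6145 -0.1378  1.8362  0.124   0.6998 -1.7127]
```

Sideways force has flipped to −2 N, so both fences are now in contact. I'll centre slightly and press to 10 N.

Emit:
{"name": "servo_tool", "arguments": {
  "series": [
    [0.03,0.02,0,0,0,0],
    [0.03,0.02,0,0,0,0],
    [0.04,0,0,0,0,0],
    [0,0,0,0,0,0],
    [0,0,0,0,0,0],
    [0,0,0,0,0,0],
    [0,0,0,0,0,0],
    [0,0,0,0,0,0],
    [0,0,0,0,0,0],
    [0,0,0,0,0,0]
  ]
}}

```text
t: 11.25
tool_pos: [0.5927, 0.0013, 0.0941]
orientation: [3.14, 0.099, -0.003]
force: [-8.3, -1.3, 3.7]
gripper_width: 0.0142
finger_force: 4.0
```

```bash
python3 -c "
from h import *
rep()"
```

```text
t 11.25 jig mm [-37.972   2.463] z 0.09406735909128344 yaw 3.6043632937708243 F jig [-8.3569 -0.7703] 3.655798654275742 grip 0.01421732245168546 q [ 0.0038  0.6154 -0.1381  1.8344  0.1236  0.7023 -1.7118]
```

Seated with a rigid response. A last 0.6 mm should reach about 10–11 N, then look.

Emit:
{"name": "servo_tool", "arguments": {
  "series": [
    [0.03,0.01,0,0,0,0],
    [0.03,0,0,0,0,0],
    [0,0,0,0,0,0],
    [0,0,0,0,0,0],
    [0,0,0,0,0,0],
    [0,0,0,0,0,0],
    [0,0,0,0,0,0],
    [0,0,0,0,0,0],
    [0,0,0,0,0,0],
    [0,0,0,0,0,0]
  ]
}}

```text
t: 12.25
tool_pos: [0.5928, 0.0013, 0.094]
orientation: [3.14, 0.099, -0.005]
force: [-9.9, -1.1, 4.5]
gripper_width: 0.0145
finger_force: 5.0
```

Run:
```python
from h import *
rep()
```

```text
t 12.25 jig mm [-37.8811   2.4462] z 0.09403822187644745 yaw 3.6060826897697216 F jig [-9.9899 -0.4245] 4.525171996853947 grip 0.01451104001365626 q [ 0.0039  0.616  -0.1382  1.8334  0.1234  0.7038 -1.7115]
```

Pressed home at 10 N with near-zero sideways force. Now back off, rise and look.

Emit:
{"name": "servo_tool", "arguments": {
  "series": [
    [-0.1,0,0,0,0,0],
    [-0.2,0,0,0,0,0],
    [-0.5,0,0,0,0,0],
    [-1,0,0,0,0,0],
    [-1.5,0,-0.5,0,0,0],
    [-2,0,-2,0,0,0],
    [-2,0,-4,0,0,0],
    [-1,0,-4,0,0,0],
    [0,0,-3,0,0,0],
    [0,0,0,0,0,0]
  ]
}}

```text
t: 13.25
tool_pos: [0.5133, -0.0036, 0.2337]
orientation: [-3.14, -0.099, -0.014]
force: [0.3, 0.7, 0.5]
gripper_width: 0.014
finger_force: 0.0
```

Run:
```python
from h import *
rep(); p,R=pose(); im=eyes.camera("wrist"); np.savez("w4.npz",p=p,R=R,im=im)
cv2.imwrite("pics/w4.png",cv2.resize(im[:,:,::-1][20:260,170:470],None,fx=2.4,fy=2.4,interpolation=cv2.INTER_CUBIC))
```

```text
t 13.25 jig mm [-117.5649    2.6219] z 0.23366751429825036 yaw 3.604453999392359 F jig [0.3161 0.6946] 0.4979148140900307 grip 0.014037278831254895 q [ 0.0415  0.3223 -0.176   1.9123  0.0715  0.9044 -1.6773]
```

View pics/w4.png

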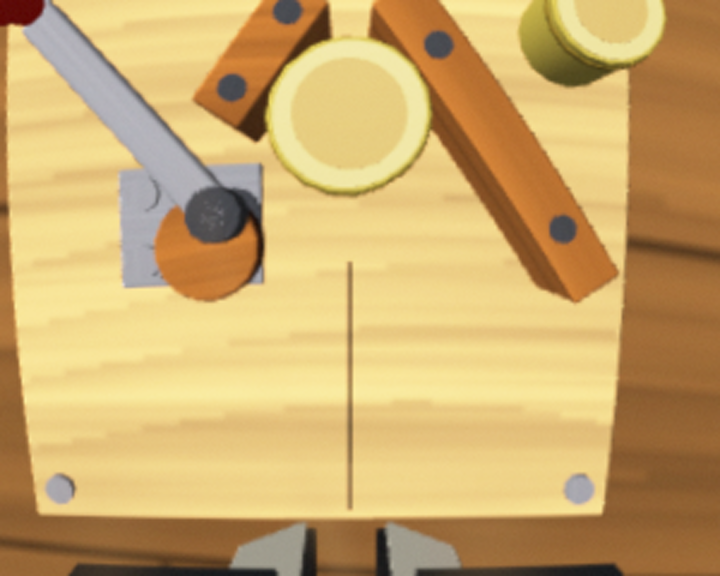

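The blank (crop (349,116)) is home, touching both fences and centred on the pencil line (column 349). The lever is still open. Now I'll go above the knob and turn the gripper across the lever.

Emit:
{"name": "servo_tool", "arguments": {
  "series": [
    [1,-0.7,0,0,0,0],
    [2,-1.4,0,0,0,0],
    [2.5,-1.8,0,0,0,0],
    [3,-2.1,0,0,0,0],
    [3,-2.1,0,0,0,0],
    [2.5,-1.8,0,0,0,0],
    [1.7,-1.2,0,0,0,0],
    [0.9,-0.6,0,0,0,0],
    [0,0,0,0,0,-6],
    [0,0,0,0,0,-7]
  ],
  "gripper": 4.5
}}

```text
t: 14.3
tool_pos: [0.6697, 0.1237, 0.2275]
orientation: [3.107, 0.461, -0.004]
force: [-0.8, -0.4, 0.0]
gripper_width: 0.045
finger_force: 0.0
```

Emit:
{"name": "servo_tool", "arguments": {
  "series": [
    [0,0,0,0,0,-7],
    [0,0,0,0,0,-7],
    [0,0,0,0,0,-7],
    [0,0,0,0,0,-7.2],
    [0,0,0,0,0,0],
    [0,0,0,0,0,0],
    [0,0,0,0,0,0],
    [0,0,0,0,0,0],
    [0,0,0,0,0,0],
    [0,0,0,0,0,0]
  ]
}}

```text
t: 15.3
tool_pos: [0.6699, 0.1234, 0.2292]
orientation: [2.905, 1.197, 0.0]
force: [-0.1, -0.1, -0.8]
gripper_width: 0.0453
finger_force: 0.0
```

Run:
```python
from h import *
rep(); p,R=pose(); print(p, "knob in tool cm",100*R.T@(np.array([.671,.1235,.094])-p)-[0,0,4.7])
w=np.load("w4.npz");P=(w["p"],w["R"]);f=lambda x,y:[170+x/2.4,20+y/2.4]
print("blank",onz("wrist",[f(349,116)],.073,P),"nut",onz("wrist",[f(214,214)],.075,P))
```

```text
t 15.3 jig mm [ 46.7346 119.5353] z 0.2292396716359687 yaw 44.7787913438981 F jig [-0.1234 -0.1081] -0.7643593324156592 grip 0.045263683477727336 q [-0.0513  0.6039 -0.3385  1.4735  0.2133  1.1004 -1.2204]
[0.6699 0.1234 0.2292] knob in tool cm [0.0799 0.0681 8.824 ]
blank [[0.6278 0.0023 0.073 ]] nut [[0.5919 0.0458 0.075 ]]
```

Emit:
{"name": "servo_tool", "arguments": {
  "series": [
    [0.1,0.1,1,0,0,0],
    [0,0,1.5,0,0,0],
    [0,0,1.5,0,0,0],
    [0,0,1.5,0,0,0],
    [0,0,1.5,0,0,0],
    [0,0,1,0,0,0],
    [0,0,0.7,0,0,0],
    [0,0,0,0,0,0],
    [0,0,0,0,0,0],
    [0,0,0,0,0,0]
  ]
}}

```text
t: 16.3
tool_pos: [0.6718, 0.1236, 0.143]
orientation: [2.904, 1.197, 0.002]
force: [0.3, -0.0, 0.7]
gripper_width: 0.0452
finger_force: 0.0
```

Emit:
{"name": "servo_tool", "arguments": {
  "series": [
    [0,0,0,0,0,0],
    [0,0,0,0,0,0],
    [0,0,0,0,0,0],
    [0,0,0,0,0,0],
    [0,0,0,0,0,0],
    [0,0,0,0,0,0],
    [0,0,0,0,0,0],
    [0,0,0,0,0,0],
    [0,0,0,0,0,0],
    [0,0,0,0,0,0]
  ],
  "gripper": 2.8,
  "squeeze": 5
}}

```text
t: 17.3
tool_pos: [0.6713, 0.1234, 0.1422]
orientation: [2.904, 1.197, -0.0]
force: [0.2, -0.6, -0.3]
gripper_width: 0.0283
finger_force: 0.0
```

Run:
```python
from h import *
rep(); print(pose()[0]); im=eyes.camera("wrist")
cv2.imwrite("pics/w5.png",im[:,:,::-1])
```

```text
t 17.3 jig mm [ 48.114  119.3778] z 0.1422053387781511 yaw 44.80670063232637 F jig [ 0.1498 -0.6399] -0.2670131662781107 grip 0.028272381142192417 q [-0.0613  0.6901 -0.3201  1.5505  0.2504  0.9417 -1.2497]
[0.6713 0.1234 0.1422]
```

View pics/w5.png

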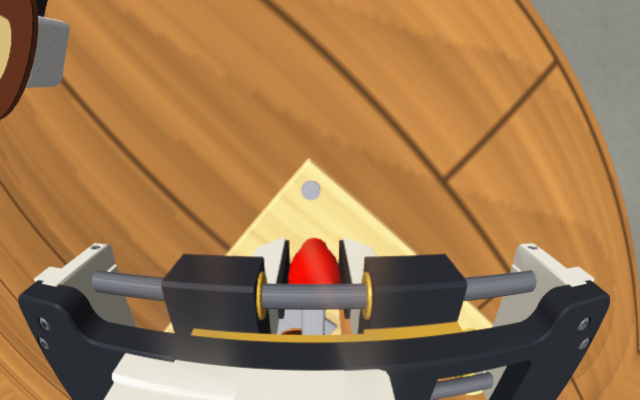

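The red knob (315,262) sits between the pads at the end of the lever. I'll swing it in 5° steps about the pivot, with an 11.1 cm radius.

Emit:
{"name": "servo_tool", "arguments": {
  "series": [
    [0,-0.4,0,0,0,-2],
    [-0.04,-0.97,0,0,0,-5],
    [-0.04,-0.97,0,0,0,-5],
    [-0.04,-0.97,0,0,0,-5],
    [-0.04,-0.97,0,0,0,-5],
    [-0.04,-0.97,0,0,0,-5],
    [-0.04,-0.97,0,0,0,-5],
    [-0.04,-0.97,0,0,0,-5],
    [-0.04,-0.97,0,0,0,-5],
    [-0.04,-0.97,0,0,0,-5]
  ]
}}

```text
t: 18.35
tool_pos: [0.5889, 0.1567, 0.1424]
orientation: [2.18, 2.261, 0.002]
force: [1.4, -1.0, -1.4]
gripper_width: 0.0281
finger_force: 1.2
```

```bash
cat >> h.py <<'E'
def lev():
    s=arm.observe();p,R=pose(s);pv=np.array([.592,.0455]);d=p[:2]-pv;a=np.arctan2(d[1],d[0]);f=np.array(s["force"])
    psi=np.arctan2(R[1,0],R[0,0])
    print("t %.2f r %.1f mm lever %.1f deg joint~%.3f yaw %.1f z %.4f Frad %.2f Ftan %.2f Fz %.2f"%(s["t"],1000*np.hypot(*d),np.degrees(a),a-np.radians(33.6),np.degrees(psi),p[2],f[0]*np.cos(a)+f[1]*np.sin(a),-f[0]*np.sin(a)+f[1]*np.cos(a),f[2]),"w",s["gripper_width"],"q",s["joint_positions"])
E
python3 -c "
from h import *
lev()"
```

```text
t 18.35 r 111.2 mm lever 91.6 deg joint~1.012 yaw 92.1 z 0.1424 Frad -1.02 Ftan -1.41 Fz -1.36 w 0.028117998705324204 q [ 0.0195  0.6311 -0.5458  1.7373  0.4068  0.8867 -0.665 ]
```

Emit:
{"name": "servo_tool", "arguments": {
  "series": [
    [-0.04,-0.97,0,0,0,-5],
    [-0.04,-0.97,0,0,0,-5],
    [-0.04,-0.97,0,0,0,-5],
    [-0.04,-0.97,0,0,0,-5],
    [-0.04,-0.97,0,0,0,-5],
    [-0.04,-0.97,0,0,0,-5],
    [-0.04,-0.97,0,0,0,-5],
    [-0.04,-0.97,0,0,0,-5],
    [-0.02,-0.58,0,0,0,-3],
    [0,-0.39,0,0,0,-2]
  ]
}}

```text
t: 19.35
tool_pos: [0.5113, 0.1218, 0.1426]
orientation: [1.15, 2.922, 0.002]
force: [2.7, 1.2, -0.5]
gripper_width: 0.0279
finger_force: 1.1
```

Run:
```python
from h import *
lev()
```

```text
t 19.35 r 111.1 mm lever 136.6 deg joint~1.797 yaw 137.0 z 0.1426 Frad -1.12 Ftan -2.77 Fz -0.54 w 0.027926314098228464 q [ 0.2204  0.581  -0.772   1.9344  0.5389  0.842  -0.0201]
```

Emit:
{"name": "servo_tool", "arguments": {
  "series": [
    [0,-0.29,0,0,0,-1.5],
    [-0.01,-0.29,0,0,0,-1.5],
    [0,-0.29,0,0,0,-1.5],
    [-0.01,-0.29,0,0,0,-1.5],
    [0,-0.29,0,0,0,-1.5],
    [-0.01,-0.29,0,0,0,-1.5],
    [0,-0.29,0,0,0,-1.5],
    [-0.01,-0.29,0,0,0,-1.5],
    [0,-0.29,0,0,0,-1.5],
    [0,-0.29,0,0,0,-1.5]
  ]
}}

```text
t: 20.35
tool_pos: [0.4943, 0.0979, 0.1422]
orientation: [0.762, 3.048, -0.0]
force: [1.0, 1.6, 2.7]
gripper_width: 0.0281
finger_force: 1.1
```

Run:
```python
from h import *
lev()
```

```text
t 20.35 r 110.9 mm lever 151.8 deg joint~2.063 yaw 151.9 z 0.1422 Frad -0.16 Ftan -1.90 Fz 2.72 w 0.02807556372326783 q [ 0.3149  0.5784 -0.8468  1.9818  0.5817  0.8413  0.2246]
```

Geometry suggests the cam is about to meet the blank, so I'll take small steps and watch the tangential force.

Emit:
{"name": "servo_tool", "arguments": {
  "series": [
    [0,-0.05,0,0,0,-0.25],
    [0,-0.05,0,0,0,-0.25],
    [0,-0.05,0,0,0,-0.25],
    [0,-0.05,0,0,0,-0.25],
    [0,-0.05,0,0,0,-0.25],
    [0,-0.05,0,0,0,-0.25],
    [0,0,0,0,0,0],
    [0,0,0,0,0,0],
    [0,0,0,0,0,0],
    [0,0,0,0,0,0]
  ]
}}

```text
t: 21.35
tool_pos: [0.4929, 0.0953, 0.1422]
orientation: [-0.725, -3.057, 0.0]
force: [1.3, 0.9, 0.7]
gripper_width: 0.028
finger_force: 0.6
```

Run:
```python
from h import *
lev()
w=np.load("w4.npz");P=(w["p"],w["R"]);f=lambda x,y:[170+x/2.4,20+y/2.4]
c=onz("wrist",[f(208,250)],.054,P)[0,:2]-[.592,.0456];print("cam rel pivot",c,np.hypot(*c),np.degrees(np.arctan2(c[1],c[0])))
```

```text
t 21.35 r 110.9 mm lever 153.3 deg joint~2.089 yaw 153.3 z 0.1422 Frad -0.78 Ftan -1.40 Fz 0.74 w 0.02797348737171941 q [ 0.3243  0.5786 -0.8535  1.9856  0.5857  0.8417  0.248 ]
cam rel pivot [-0.0135  0.006 ] 0.01479519226420532 156.241685713849
```

Emit:
{"name": "servo_tool", "arguments": {
  "series": [
    [0,-0.03,0,0,0,-0.15],
    [0,-0.03,0,0,0,-0.15],
    [0,-0.03,0,0,0,-0.15],
    [0,-0.03,0,0,0,-0.15],
    [0,-0.03,0,0,0,-0.15],
    [0,-0.03,0,0,0,-0.15],
    [0,-0.03,0,0,0,-0.15],
    [0,-0.03,0,0,0,-0.15],
    [0,-0.03,0,0,0,-0.15],
    [0,-0.03,0,0,0,-0.15]
  ]
}}

```text
t: 22.35
tool_pos: [0.4916, 0.0927, 0.1422]
orientation: [-0.685, -3.066, 0.0]
force: [2.0, 1.2, -0.9]
gripper_width: 0.0276
finger_force: 1.1
```

Run:
```python
from h import *
lev()
```

```text
t 22.35 r 110.9 mm lever 154.8 deg joint~2.115 yaw 154.8 z 0.1422 Frad -1.30 Ftan -1.94 Fz -0.91 w 0.027608297421112413 q [ 0.3347  0.5789 -0.8612  1.9894  0.59    0.842   0.2739]
```

Emit:
{"name": "servo_tool", "arguments": {
  "series": [
    [0,-0.03,0,0,0,-0.15],
    [0,-0.03,0,0,0,-0.15],
    [0,-0.03,0,0,0,-0.15],
    [0,-0.03,0,0,0,-0.15],
    [0,-0.03,0,0,0,-0.15],
    [0,-0.03,0,0,0,-0.15],
    [0,-0.03,0,0,0,-0.15],
    [0,-0.03,0,0,0,-0.15],
    [0,-0.03,0,0,0,-0.15],
    [0,-0.03,0,0,0,-0.15]
  ]
}}

```text
t: 23.35
tool_pos: [0.4904, 0.09, 0.1422]
orientation: [0.645, 3.075, -0.0]
force: [2.2, 1.4, -1.9]
gripper_width: 0.0281
finger_force: 1.1
```

Run:
```python
from h import *
lev()
```

```text
t 23.35 r 110.9 mm lever 156.3 deg joint~2.142 yaw 156.3 z 0.1422 Frad -1.49 Ftan -2.14 Fz -1.85 w 0.028062390770117584 q [ 0.3451  0.5793 -0.8687  1.9931  0.5945  0.8426  0.2998]
```

Emit:
{"name": "servo_tool", "arguments": {
  "series": [
    [0,-0.04,0,0,0,-0.2],
    [0,-0.04,0,0,0,-0.2],
    [0,-0.04,0,0,0,-0.2],
    [0,-0.04,0,0,0,-0.2],
    [0,-0.04,0,0,0,-0.2],
    [0,-0.04,0,0,0,-0.2],
    [0,-0.04,0,0,0,-0.2],
    [0,-0.04,0,0,0,-0.2],
    [0,-0.04,0,0,0,-0.2],
    [0,-0.04,0,0,0,-0.2]
  ]
}}

```text
t: 24.35
tool_pos: [0.4889, 0.0864, 0.1422]
orientation: [0.591, 3.085, 0.0]
force: [2.8, 2.0, -0.9]
gripper_width: 0.028
finger_force: 1.7
```

Run:
```python
from h import *
lev()
```

```text
t 24.35 r 110.9 mm lever 158.3 deg joint~2.177 yaw 158.3 z 0.1422 Frad -1.87 Ftan -2.85 Fz -0.85 w 0.028026063407000153 q [ 0.359   0.5802 -0.8787  1.9977  0.6004  0.8433  0.3345]
```

Emit:
{"name": "servo_tool", "arguments": {
  "series": [
    [0,-0.02,0,0,0,-0.1],
    [0,-0.02,0,0,0,-0.1],
    [0,-0.02,0,0,0,-0.1],
    [0,-0.02,0,0,0,-0.1],
    [0,-0.02,0,0,0,-0.1],
    [0,-0.02,0,0,0,-0.1],
    [0,-0.02,0,0,0,-0.1],
    [0,-0.02,0,0,0,-0.1],
    [0,-0.02,0,0,0,-0.1],
    [0,-0.02,0,0,0,-0.1]
  ]
}}

```text
t: 25.35
tool_pos: [0.4883, 0.0848, 0.1423]
orientation: [0.564, 3.09, 0.001]
force: [2.6, 4.2, -3.7]
gripper_width: 0.0284
finger_force: 2.8
```

Run:
```python
from h import *
lev()
```

```text
t 25.35 r 110.9 mm lever 159.3 deg joint~2.193 yaw 159.3 z 0.1423 Frad -0.96 Ftan -4.90 Fz -3.66 w 0.02836911295663851 q [ 0.3659  0.5808 -0.8838  1.9998  0.6032  0.8437  0.3518]
```

Contact: tangential force rose from about 2.2 to 4.9 N. I'll take a few more readings while holding.

Run:
```python
from h import *
for i in range(5):
    lev(); print(arm.observe()["finger_force"]); im=eyes.camera("top")
```

```text
t 25.35 r 110.9 mm lever 159.3 deg joint~2.193 yaw 159.3 z 0.1423 Frad -0.96 Ftan -4.90 Fz -3.66 w 0.02836911295663851 q [ 0.3659  0.5808 -0.8838  1.9998  0.6032  0.8437  0.3518]
2.8151627629995346
t 25.40 r 110.9 mm lever 159.3 deg joint~2.194 yaw 159.3 z 0.1423 Frad -1.88 Ftan -5.43 Fz -2.55 w 0.028080319772788596 q [ 0.3659  0.5807 -0.8838  1.9998  0.6033  0.8437  0.3519]
2.690340131521225
t 25.45 r 110.9 mm lever 159.3 deg joint~2.193 yaw 159.3 z 0.1423 Frad -2.29 Ftan -6.25 Fz -3.98 w 0.028025556414640898 q [ 0.3658  0.5807 -0.8837  1.9999  0.6032  0.8437  0.3518]
2.6877909153699875
t 25.50 r 110.9 mm lever 159.3 deg joint~2.193 yaw 159.3 z 0.1423 Frad -2.11 Ftan -5.80 Fz -4.47 w 0.028012204976603824 q [ 0.3658  0.5807 -0.8837  1.9998  0.6032  0.8437  0.3517]
2.6800113916397095
t 25.55 r 110.9 mm lever 159.3 deg joint~2.193 yaw 159.3 z 0.1423 Frad -1.50 Ftan -5.65 Fz -3.80 w 0.027845714388589175 q [ 0.3658  0.5807 -0.8837  1.9998  0.6032  0.8437  0.3517]
2.6782409101724625
```

Holding force is about 5.5 N against a 2.2 N baseline, so the grip is a bit over 10 N, safely under cracking. I'll let go: open, then lift.

Emit:
{"name": "servo_tool", "arguments": {
  "series": [
    [0,0.02,0,0,0,0],
    [0,0.03,0,0,0,0],
    [0,0.05,0,0,0,0],
    [0,0,0,0,0,0],
    [0,0,0,0,0,0],
    [0,0,0,0,0,0],
    [0,0,-0.5,0,0,0],
    [0,0,-1.5,0,0,0],
    [0,0,-3,0,0,0],
    [0,0,-3,0,0,0]
  ],
  "gripper": 4.2
}}

```text
t: 26.6
tool_pos: [0.4882, 0.0857, 0.224]
orientation: [-0.563, -3.09, -0.0]
force: [0.9, 0.1, 0.3]
gripper_width: 0.0421
finger_force: 0.0
```

Emit:
{"name": "servo_tool", "arguments": {
  "series": [
    [0,0,-3,0,0,0],
    [1.5,0,-3,0,0,0],
    [2,0,-2,0,0,0],
    [2,0,-1,0,0,0],
    [2,0,0,0,0,0],
    [1,0,0,0,0,0],
    [0,0,0,0,0,0],
    [0,0,0,0,0,0],
    [0,0,0,0,0,0],
    [0,0,0,0,0,0]
  ]
}}

```text
t: 27.6
tool_pos: [0.4095, 0.1152, 0.3121]
orientation: [-0.565, -3.09, -0.001]
force: [0.0, -0.5, 0.3]
gripper_width: 0.0416
finger_force: 0.0
```

Run:
```python
from h import *
lev()
a=eyes.camera("scene")[:,:,::-1][170:270,260:390]; b=eyes.camera("top")[:,:,::-1][140:240,260:370]
a=cv2.resize(a,(520,400),interpolation=cv2.INTER_CUBIC);b=cv2.resize(b,None,fx=2.5,fy=4,interpolation=cv2.INTER_CUBIC)
cv2.imwrite("pics/end.png",np.hstack([a,b]))
```

```text
t 27.60 r 195.3 mm lever 159.1 deg joint~2.190 yaw 159.3 z 0.3121 Frad -0.20 Ftan 0.43 Fz 0.34 w 0.04162364126681552 q [ 0.5677  0.256  -1.1267  1.9347  0.2575  1.1085  0.5461]
```

View pics/end.png

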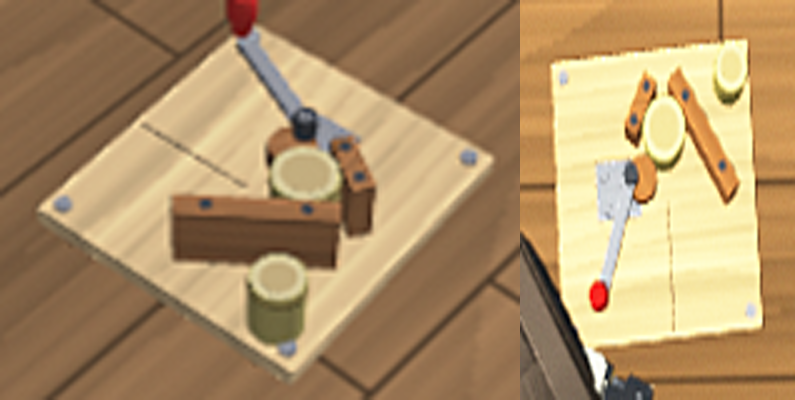

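The cropped views show the blank (scene crop (305,175), top crop (663,130)) standing in the V with the cam against it. The lever has swung back and the other things are in place. One precise check from the earlier wrist pose remains.

Emit:
{"name": "servo_tool", "arguments": {
  "series": [
    [0,0,0,0,0,8],
    [0,0,0,0,0,8],
    [0,0,0,0,0,8],
    [0,0,0,0,0,8],
    [0,0,0,0,0,8],
    [0,0,0,0,0,8],
    [0,0,0,0,0,8],
    [0,0,0,0,0,8],
    [0,0,0,0,0,8],
    [0,0,0,0,0,8]
  ]
}}

```text
t: 28.7
tool_pos: [0.4091, 0.1154, 0.3121]
orientation: [-2.424, -1.998, 0.0]
force: [-0.3, 0.5, 0.0]
gripper_width: 0.0421
finger_force: 0.0
```

Emit:
{"name": "servo_tool", "arguments": {
  "series": [
    [0,0,0,0,0,8],
    [0,0,0,0,0,8],
    [0,0,0,0,0,8],
    [0,0,0,0,0,8],
    [0,0,0,0,0,8],
    [0,0,0,0,0,8],
    [0,0,0,0,0,8],
    [0,0,0,0,0,8],
    [0,0,0,0,0,8],
    [0,0,0,0,0,3.7]
  ]
}}

```text
t: 29.7
tool_pos: [0.4091, 0.1155, 0.3121]
orientation: [-3.14, -0.091, 0.001]
force: [-0.5, -0.8, -1.0]
gripper_width: 0.0421
finger_force: 0.0
```

Emit:
{"name": "servo_tool", "arguments": {
  "series": [
    [1,1.5,0.5,0,0,0],
    [1.5,2,1,0,0,0],
    [1.5,2,1.3,0,0,0],
    [1.5,2,1.3,0,0,0],
    [1.5,2,1.3,0,0,0],
    [1.5,2,1.3,0,0,0],
    [1,1,1,0,0,0],
    [0,0,0,0,0,0],
    [0,0,0,0,0,0],
    [0,0,0,0,0,0]
  ]
}}

```text
t: 30.7
tool_pos: [0.5113, -0.0021, 0.2358]
orientation: [-3.14, -0.102, -0.001]
force: [0.5, 0.5, 0.5]
gripper_width: 0.0416
finger_force: 0.0
```

Run:
```python
from h import *
rep(); p,R=pose(); im=eyes.camera("wrist"); np.savez("w6.npz",p=p,R=R,im=im)
w=np.load("w4.npz")
for i,P in((w["im"],(w["p"],w["R"])),(im,(p,R))):
    g=cv2.resize(cv2.cvtColor(i,cv2.COLOR_RGB2GRAY)[20:260,170:470],None,fx=2.4,fy=2.4,interpolation=cv2.INTER_CUBIC)
    h=cv2.HoughCircles(g,cv2.HOUGH_GRADIENT,1,60,param1=80,param2=30,minRadius=65,maxRadius=95)
    for x,y,r in h[0][:3]: print(x,y,r,onz("wrist",[[170+x/2.4,20+y/2.4]],.073,P))
cv2.imwrite("pics/w6.png",cv2.resize(im[:,:,::-1][20:260,170:470],None,fx=2.4,fy=2.4,interpolation=cv2.INTER_CUBIC))
```

```text
t 30.7 jig mm [-119.4414    4.1849] z 0.2357915014353516 yaw 3.7214964924112026 F jig [0.5443 0.4462] 0.45675651952124896 grip 0.04162881126611274 q [ 0.3251  0.3683 -0.5484  1.8856  0.2325  0.9502 -1.8354]
350.5 115.5 79.9 [[0.6282 0.0016 0.073 ]]
351.5 104.5 82.3 [[0.6289 0.0032 0.073 ]]
```

View pics/w6.png

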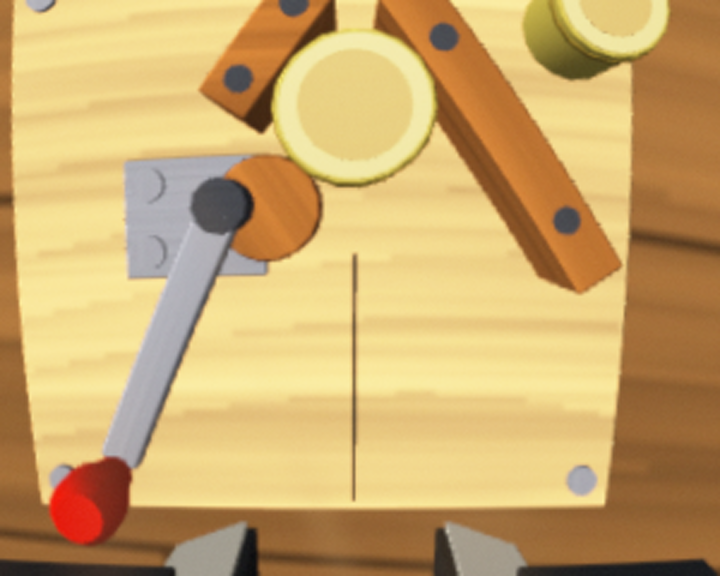

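The cam (crop (268,207)) bears on the blank at (354,107). The blank is still home, on the pencil line and against both fences.

```bash
python3 -c "
from rig import arm
print(arm.close_job())"
```

```text
the job is handed in; nothing more can be done
None
```

I pressed the bamboo home at about 10 N against both fences and closed the cam on it with a grip I estimate at 11–16 N from the knob force. I then let go and handed the job in at about 31 s, with the bamboo still home and upright.

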